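# Touch off a block on its datum faces and try its bore with a check pin

### The job

Check where the large bore of the steel block on the magnetic chuck lies: take the check pin (the one with the thick handle) out of its stand and, holding it upright, touch off the block gently with the pin's shank, resting against it for a moment each time: on the long side facing the robot near the left end, on the same side near the right end, then on the middle of the right-hand end face. Then put the pin into the large bore until its collar sits flat on the block, let go and move clear. The pin must never be pressed hard against block or chuck (keep it under 35 N), and everything else stays where it is.

Things in the scene. Friction and masses are not known exactly. Their poses are not given: they have to be found in the camera images.
- chuck: Fixed magnetic chuck: grey block with a steel top crossed by thin brass lines, 104 (x) x 160 (y) x 45 mm high, a small switch lever at its left (+y) end. Origin: centre of its underside; x points to its far side, y to its left, z up. A steel block is held on its top (see chuck_top); it stays put under touches below 35 N.
- chuck_top (a point): Centre of the chuck's top, 45 mm above its origin, same axes. The steel block on it is 60 (x) x 90 (y) x 32 mm high. It was set down by eye and its pose is NOT measured: its centre lies up to 10 mm off this point in x and in y, turned up to 0.12 rad either way from the chuck's axes. Only touching tells exactly.
- bore_nominal (a point): Where the large bore's mouth would be if the block lay exactly centred and straight (chuck x +8, y -15, z 77 mm). By the drawing the bore's axis is 38 mm from the block's near long side and 30 mm from its right-hand (-y) end; 13 mm wide, through the block, 1.5 mm chamfer. The block's other bore, 8 mm wide, is not for this pin.
- touch_left (a point): Free point in front of the near long side (chuck x -60, y +25, z 62 mm; 15 mm below the block's top). From here the side is met by moving towards chuck +x: with the pin's tip at this height, its axis is 9 to 39 mm on when the 12 mm shank touches. Let it rest there with a few newtons (2 to 10 N).
- touch_right (a point): The same for the near long side at its right (chuck x -60, y -25, z 62 mm): move towards chuck +x.
- touch_end (a point): Free point beyond the right-hand end (chuck x 0, y -75, z 62 mm). From here the end face is met by moving towards chuck +y; the pin's axis is 12 to 37 mm on at the touch.
- check_pin: Loose check pin, about 120 g, standing upright in the wooden stand, all round about its axis. Steel shank 12 mm in diameter and 28 mm long with a small chamfer, a collar 28 mm in diameter and 5 mm thick above it, then a ribbed round aluminium handle 20 mm in diameter and 50 mm long (5 to 55 mm above the origin). Origin: on the axis at the underside of the collar; z up along the handle. Grip the handle across its diameter, just above the collar.
- check_pin_tip (a point): Centre of the end of the check pin's shank, 28 mm below its collar.
- stand: Fixed wooden stand, 56 (x) x 120 (y) x 40 mm high; origin: centre of its underside; two holes 15 mm wide at y = +30 and -30 mm hold one pin each (either way round), collars on its top.
- small_pin: Bystander: smaller pin in the stand's other hole, thin handle 13 mm in diameter, shank 7 mm; same heights and origin as the check pin.
- calliper: Bystander: dark plastic calliper, 46 x 150 x 12 mm, lying to the left; origin under its centre.
- marker: Bystander: black marker, 14 x 138 x 15 mm, lying between robot and chuck; origin under its centre.
- petri: Bystander: clear lidded dish, 64 mm wide, 16 mm high, left of the chuck; origin under its centre.
- tape_roll: Bystander: roll of green tape lying flat, 64 mm wide, 19 mm high, at the left; origin under its centre.
Mind the look-alikes: they are no part of the job. Leave any orange or yellow look-alike of the check_pin alone.

How it is judged:
By the outcome, as a careful person would: the job done as asked, in the order asked, and still so for the second after the job is handed in, with the robot touching nothing.
It also fails if it takes over 61 s, if anything falls off the work surface, if the arm or the gripper's body presses on something with over 40 N, if the wrist force passes 120 N, or if a joint passes its speed limit or range.

### The arm

A 6-joint arm with a two-finger parallel gripper is mounted at the origin on the work surface; the furniture and walls round the work are solid. World frame = base frame: x ahead of the robot, y to its left, z up, the work surface at z = 0. Lengths are in mm, angles in rad, forces in N, time in s.
With the tool pointing down it reaches from about 350 to 725 mm from the base axis. Payload 4.3 kg.
Tool frame: the origin (TCP) lies on the centre line of the jaws, within the pads' length; the fingertips stand 17 mm ahead of it and the grasp point (between the pads) lies 2 mm behind it; z points along the fingers, y is the line along which they close (so a half turn about z gives the same grasp; the last joint's range is limited). The gripper opens to 85 mm and grips with 20 to 120 N. Pads are 22 mm wide; open, the fingers measure 114 mm over their backs; the gripper's body (76 mm by 85 mm) begins 54 mm behind the grasp point. The pads swing forward as they close: fully open they stand 13 mm farther back than shut.
Start: joints at [-1.353, 0.377, 0.081, 1.274, 0, 1.46], TCP at [185.139, -544.416, 248.329] pointing down, gripper open.
Joint ranges: [-2.72, 2.72], [-0.84, 1.66], [-1.02, 1.22], [-1.77, 2.12], [-1.37, 1.28], [-3.14, 3.14]. Speed limits (rad/s): [2.57, 2.57, 3.14, 3.14, 3.14, 3.14].

### API

Orientations are given as a rotation vector (axis times angle).
In Python, from plant import * gives the robot as it stands.
- The arm moves only by the tool apply_moves, never from a script. Its argument "steps" is a list of rows, each a list of 2 entries, a list of its own where there are three numbers: the shift along the tool's x, y, z in m, then the turn about the tool's z in rad. In form: [[[tx, ty, tz], yaw], ...]. A call has 1 to 12 rows; each row shifts and turns the commanded pose from where the row before left it, along the tool's axes as they then stand; what a row does not reach is not made up. A row lasts 1/12 s, in which the tool goes at most 41.7 mm and 7.16 degrees, less where a joint would pass 70% of its speed; a pose out of reach is approached as far as the arm can. A call with a gripper value outside its range is refused whole. "jaw" is the finger opening in m, from 0 to 0.0854, set as the call begins (left out, the last holds). The fingers move at their own pace and stop on an object; the grip force is fixed at half the most. Time passes only in rows, so rows that do not move let the fingers close. It gives the time, the measured TCP pose, the force, the opening and the grip force at its end, in the units of the state.
- observe(): the state, without advancing time (a new reading comes with each control period).
- capture(name): name is "side" or "top"; returns a dict with "frame" (480x640x3 uint8, red, green, blue), "depth" (480x640 float32, mm along the optical axis (not along the pixel's ray), 0 where there is no reading), "vertical_fov" (degrees; the focal length in pixels is half the picture's height over the tangent of half this angle, whatever the lens; pixels are square), "cx", "cy" (the principal point, pixels), "cam_to_world" (4x4, takes a point from camera to world coordinates). Camera axes: x right, y down, z forward; pixel columns grow to the right and rows downward; lengths in mm; the calibration is good to about 2 mm. A picture is of the moment at which its call begins.
- finish_job(): hands the job in; it is judged then, once.
The state is a dict: "time": time; "joint_positions": joint angles; "joint_vel": joint speeds; "tau": joint torques, N m; "tcp_pos": TCP position; "ee_rot": TCP orientation; "wrist_force": force on the tool from outside, world axes, zero at the start; "moment": the same for the moment, N m; "gripper_width": opening from 0.0 (shut) to 1.0 (fully open); "grasp_force": force on a finger pad.
Only numpy, scipy, OpenCV 4.12 (cv2) and the standard library are available. Lean on these libraries where they do the work, as an engineer would, in place of code of your own. Each camera call takes 0.05 s, during which the arm holds its last target. There are 200 camera calls.

## Working session

There is one attempt and no reset: what is moved stays moved. The work goes in short steps, Python scripts to look and compute and a tool call to move; the robot and the scene stay as the last step left them, time stands still between calls to the robot, and variables do not carry over. Pictures are saved under pics/ and viewed, at most 10 in all, crops included, and the job is handed in when it is done.

Besides the shell and the picture viewer there is one more tool, called after "Call:" as name(argument=value, ...) on one line, values as JSON. apply_moves: Moves the arm, as the interface text tells. Its arguments: {"type":"object","properties":{"steps":{"type":"array","items":{"type":"array"}},"jaw":{"type":"number"}},"required":["steps"]}

```bash
mkdir -p pics; cat > h.py <<'E'
from plant import *
import numpy as np, cv2
def cap(n,f):
    c=capture(n); cv2.imwrite('pics/'+f+'.png',c['frame'][:,:,::-1]); np.savez('pics/'+f,**c); return c
def pts(c):
    f=240/np.tan(np.radians(float(c['vertical_fov']))/2); v,u=np.mgrid[:480,:640]; d=c['depth']
    P=np.stack([(u-c['cx'])/f*d,(v-c['cy'])/f*d,d],-1); T=c['cam_to_world']; return P@T[:3,:3].T+T[:3,3]
def ray(c,u,v,z):
    f=240/np.tan(np.radians(float(c['vertical_fov']))/2); T=c['cam_to_world']
    r=T[:3,:3]@np.array([(u-c['cx'])/f,(v-c['cy'])/f,1]); o=T[:3,3]; return o+r*(z-o[2])/r[2]
E
python3 - <<'E'
from h import *
for n in('top','side'):
    c=cap(n,n+'0'); print(n,c['cam_to_world'].round(3).tolist(),c['vertical_fov'],(c['depth']>0).mean())
print(observe())
E
```

```text
top [[0.024, -0.983, 0.184, 276.438], [-1.0, -0.024, 0.004, 81.721], [0.001, -0.184, -0.983, 1342.143], [0.0, 0.0, 0.0, 1.0]] 49.37706352863924 0.995771484375
side [[0.955, -0.203, 0.217, 238.067], [-0.297, -0.623, 0.724, -795.601], [-0.012, -0.756, -0.655, 910.116], [0.0, 0.0, 0.0, 1.0]] 48.89243296134934 0.9960026041666666
{'time': 0.1, 'joint_positions': array([-1.35332218e+00,  3.78035408e-01,  7.97806424e-02,  1.27439748e+00,
       -1.90349187e-05,  1.46051271e+00]), 'joint_vel': array([-0.00097687, -0.00112133,  0.00192336,  0.00079307,  0.00016638,
        0.00091146]), 'tau': array([ 6.96588213e-04, -4.64692497e+01,  2.70582926e+01,  1.20289557e-02,
       -5.35678817e-05, -1.81992213e-06]), 'tcp_pos': array([ 184.99485582, -543.84891833,  247.43654222]), 'ee_rot': array([-3.09767379e+00, -5.12237174e-01,  1.85917531e-04]), 'wrist_force': array([-0.29872606, -0.27847874,  0.07836443]), 'moment': array([-0.02078598, -0.02918851,  0.00499005]), 'grasp_force': 0.0, 'gripper_width': 0.9978738909370013}
```

View pics/top0.png

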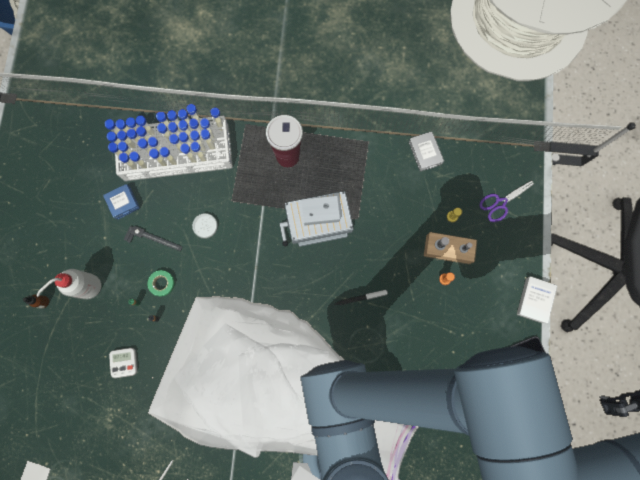

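View pics/side0.png

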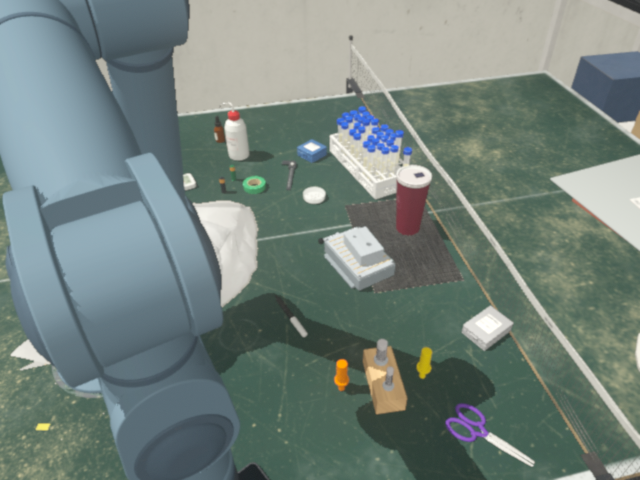

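The top view shows the chuck at about (319,217) with the block on it, and the stand at (451,248) with pins at (441,243) and (466,247). Orange and yellow decoys stand beside it. In the side view the thick-handled pin is the one at (382,350) and the thin one is at (390,376).

```bash
python3 - <<'E'
from h import *
for n in('top','side'):
    c=dict(np.load(f'pics/{n}0.npz')); P=pts(c); im=c['frame'].astype(int)
    X,Y,Z=P[...,0],P[...,1],P[...,2]
    if n=='top': box=np.s_[225:270,415:485]; b2=np.s_[185:250,275:360]
    else: box=np.s_[330:420,350:415]; b2=np.s_[220:295,315:400]
    m=np.zeros(Z.shape,bool); m[box]=1
    mm=m&(Z>60)&(Z<105); k,l,s,ce=cv2.connectedComponentsWithStats(mm.astype(np.uint8))
    for i in range(1,k):
        if s[i,4]>5: q=P[l==i]; print(n,'pin',s[i],q.mean(0).round(1),q.min(0).round(1),q.max(0).round(1))
    def rect(mm,t):
        q=P[mm]; r=cv2.minAreaRect(q[:,:2].astype(np.float32)); print(n,t,mm.sum(),np.round(r[0],1),np.round(r[1],1),round(r[2],2),q[:,2].mean().round(1))
    rect(m&(abs(Z-40)<4),'stand')
    m2=np.zeros(Z.shape,bool); m2[b2]=1
    rect(m2&(abs(Z-45)<5),'chuck'); rect(m2&(abs(Z-77)<5),'block')
t=cv2.imread('pics/top0.png'); s=cv2.imread('pics/side0.png')
a=cv2.resize(t[180:260,270:370],(600,480)[:2][::1] and (500,400),interpolation=cv2.INTER_CUBIC)
b=cv2.resize(t[200:300,420:490],(280,400),interpolation=cv2.INTER_CUBIC)
cv2.imwrite('pics/crop1.png',np.hstack([a,b]))
E
```

```text
top pin [438 237  11  11  85] [ 519.1 -224.3   87.2] [ 510.1 -236.    61.3] [ 529.2 -216.2  100.2]
top pin [463 242   9   8  46] [ 510.9 -284.    85.3] [ 505.8 -290.4   62.4] [ 518.4 -278.9  102. ]
top stand 752 [ 516.5 -256.6] [121.1  58.1] 81.75 40.2
top chuck 1340 [587.7  81.7] [103.4 158.3] 12.81 45.4
top block 780 [597.1  77.9] [61.6 89.9] 7.69 77.3
side pin [376 339  12  20 184] [ 519.1 -231.3   84.3] [ 511.  -238.9   60.6] [ 530.7 -216.4   99.5]
side pin [385 367   9  17 110] [ 510.8 -289.4   82.5] [ 505.3 -293.8   60.2] [ 518.7 -281.3   99.3]
side stand 1200 [ 516.6 -256.9] [123.   57.6] 81.89 40.8
side chuck 1040 [637.7  91.4] [207.1 160.7] 11.94 45.7
side block 687 [597.1  77.3] [62.9 93.3] 6.53 77.5
```

View pics/crop1.png

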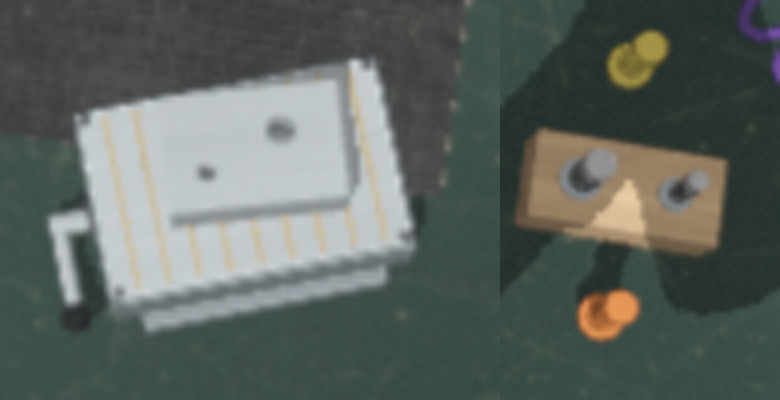

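Call:
apply_moves(steps=[[[0.015, -0.009, 0], 0.112], [[0.028, -0.017, 0], 0], [[0.028, -0.017, 0], 0], [[0.028, -0.017, 0], 0], [[0.028, -0.017, 0], 0], [[0.028, -0.017, 0], 0], [[0.028, -0.017, 0], 0], [[0.028, -0.017, 0], 0], [[0.028, -0.017, 0], 0], [[0.028, -0.017, 0], 0], [[0.028, -0.017, 0], 0], [[0.028, -0.017, 0], 0]], jaw=0.046)

```text
time: 1.1
tcp_pos: [458.0, -280.9, 247.9]
ee_rot: [-3.123, -0.338, 0.001]
wrist_force: [0.2, -0.1, 0.4]
gripper_width: 0.54
grasp_force: 0.0
```

Call:
apply_moves(steps=[[[0.024, -0.013, 0], 0], [[0.024, -0.013, 0], 0], [[0.0245, -0.0133, 0], 0], [[0, 0, 0.035], 0], [[0, 0, 0.035], 0], [[0, 0, 0.035], 0], [[0, 0, 0], 0], [[0, 0, 0], 0]])

```text
time: 1.77
tcp_pos: [517.5, -227.2, 141.4]
ee_rot: [-3.12, -0.338, 0.008]
wrist_force: [0.4, -0.5, 0.5]
gripper_width: 0.535
grasp_force: 0.0
```

```bash
cat >> h.py <<'E'
def rel(x,y,z=None):
    from scipy.spatial.transform import Rotation as R
    o=observe(); p=o['tcp_pos']; d=np.array([x,y,p[2] if z is None else z])-p
    return p.round(2), (R.from_rotvec(o['ee_rot']).as_matrix().T@d).round(2), o['wrist_force'].round(1)
E
python3 - <<'E'
from h import *
print(rel(520.3,-227,66))
c=cap('side','s1'); t=cap('top','t1')
im=np.hstack([cv2.resize(x['frame'][a:a+100,b:b+100,::-1],(400,400),interpolation=cv2.INTER_CUBIC) for x,a,b in((c,280,330),(t,190,400))])
cv2.imwrite('pics/crop2.png',im)
E
```

```text
(array([ 517.48, -227.24,  141.41]), array([ 3.16,  0.69, 75.39]), array([ 0.4, -0.5,  0.5]))
```

View pics/crop2.png

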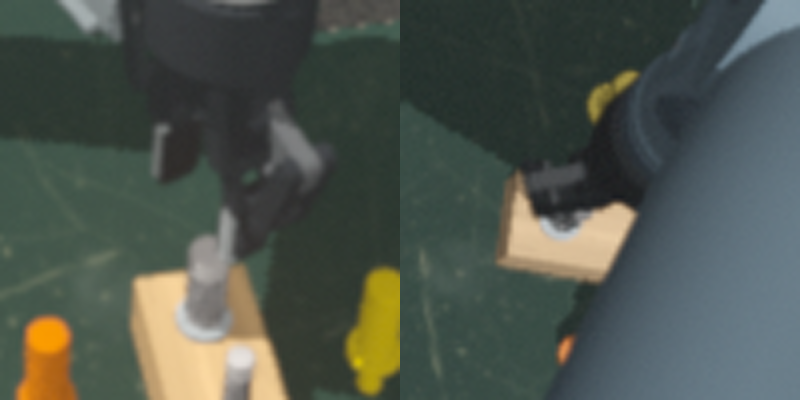

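Fingers straddle the thick handle. I'll descend and grip.

Call:
apply_moves(steps=[[[0.003, 0.0007, 0.01], 0], [[0, 0, 0.02], 0], [[0, 0, 0.02], 0], [[0, 0, 0.015], 0], [[0, 0, 0.01], 0], [[0, 0, 0], 0], [[0, 0, 0], 0]])

```text
time: 2.45
tcp_pos: [523.3, -229.0, 69.0]
ee_rot: [3.123, 0.338, 0.001]
wrist_force: [-0.2, -0.2, -0.2]
gripper_width: 0.538
grasp_force: 0.0
```

```bash
python3 -c "
from h import *
print(rel(520.3,-227,66))"
```

```text
(array([ 523.31, -228.97,   68.96]), array([-2.52, -2.57,  2.95]), array([-0.2, -0.2, -0.2]))
```

Call:
apply_moves(steps=[[[-0.0025, -0.0025, 0.002], 0], [[0, 0, 0], 0], [[0, 0, 0], 0]])

```text
time: 2.7
tcp_pos: [520.2, -226.9, 67.3]
ee_rot: [3.122, 0.338, 0.002]
wrist_force: [1.0, -0.4, 0.3]
gripper_width: 0.538
grasp_force: 0.0
```

Call:
apply_moves(steps=[[[0, 0, 0], 0], [[0, 0, 0], 0], [[0, 0, 0], 0], [[0, 0, 0], 0], [[0, 0, 0], 0], [[0, 0, 0], 0]], jaw=0.0)

```text
time: 3.2
tcp_pos: [520.2, -226.9, 66.9]
ee_rot: [3.123, 0.338, 0.002]
wrist_force: [-0.5, 0.8, 6.3]
gripper_width: 0.218
grasp_force: 58.4
```

Call:
apply_moves(steps=[[[0, 0, -0.005], 0], [[0, 0, -0.01], 0], [[0, 0, -0.015], 0], [[0, 0, -0.015], 0], [[0, 0, -0.005], 0], [[0, 0, 0], 0], [[0, 0, 0], 0], [[0, 0, 0], 0]])

```text
time: 3.87
tcp_pos: [519.1, -226.3, 115.4]
ee_rot: [-3.122, -0.338, 0.002]
wrist_force: [0.0, 0.7, -1.4]
gripper_width: 0.217
grasp_force: 58.7
```

```bash
python3 -c "
from h import *
print(rel(523.7,93.2,117),rel(523.7,93.2,117)[0])
c=cap('side','s2');cv2.imwrite('pics/crop3.png',cv2.resize(c['frame'][260:400,320:440,::-1],(480,560),interpolation=cv2.INTER_CUBIC))"
```

```text
(array([ 519.12, -226.34,  115.4 ]), array([  72.89, -311.15,   -1.38]), array([ 0. ,  0.7, -1.4])) [ 519.12 -226.34  115.4 ]
```

View pics/crop3.png

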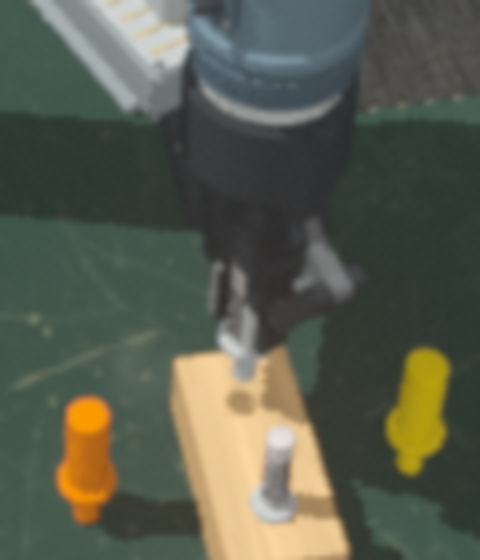

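The pin is held upright and clear of the stand hole. Next is touch_left.

Call:
apply_moves(steps=[[[0.003, -0.013, 0], 0], [[0.006, -0.026, 0], 0], [[0.0065, -0.0275, 0], 0], [[0.0065, -0.0275, 0], 0], [[0.0065, -0.0275, 0], 0], [[0.0065, -0.0275, 0], 0], [[0.0065, -0.0275, 0], 0], [[0.0065, -0.0275, 0], 0], [[0.0065, -0.0275, 0], 0], [[0.0065, -0.0275, 0], 0], [[0.0065, -0.0275, 0], 0], [[0.0055, -0.024, 0], 0]])

```text
time: 4.92
tcp_pos: [523.4, 94.8, 115.7]
ee_rot: [-3.122, -0.34, 0.002]
wrist_force: [0.4, -0.7, -1.8]
gripper_width: 0.218
grasp_force: 58.8
```

Call:
apply_moves(steps=[[[0, 0, 0], 0], [[0, 0, 0], 0], [[0, 0, 0], 0]])

```text
time: 5.17
tcp_pos: [523.9, 92.4, 115.8]
ee_rot: [3.123, 0.339, -0.002]
wrist_force: [0.6, -0.2, -1.1]
gripper_width: 0.215
grasp_force: 59.0
```

```bash
python3 -c "
from h import *
print(rel(523.7,93.2,116.5))
# expected touch from vision
b=np.array([597.1,77.6]);t=np.radians(7.1);n=np.array([np.cos(t),np.sin(t)]);e=np.array([-n[1],n[0]])
c=np.array([587.7,81.7]);a=np.radians(12.4);cx=np.array([np.cos(a),np.sin(a)]);cy=np.array([-cx[1],cx[0]])
for y in(25,-25):
    p=c-60*cx+y*cy; s=((b-36*n-p)@n)/(cx@n); print(p,s)
p=c-75*cy; print(p,((b-51*e-p)@e)/(cy@e), 'bore',b+8*n-15*e)"
```

```text
(array([523.87,  92.43, 115.8 ]), array([-0.  , -0.79, -0.7 ]), array([ 0.6, -0.2, -1.1]))
[523.73128012  93.23268733] 35.02363735911047
[534.46804648  44.39907341] 30.385277598878893
[603.80514954   8.44957912] 18.528150974650778 bore [606.89267765  63.70383275]
```

Call:
apply_moves(steps=[[[0.008, 0, 0], 0], [[0.011, 0, 0], 0], [[0.006, 0, 0], 0], [[0.003, 0, 0], 0], [[0.0, 0, 0], 0], [[0.0, 0, 0], 0], [[0.0007, 0, 0], 0], [[0.0007, 0, 0], 0], [[0.0007, 0, 0], 0]])

```text
time: 5.92
tcp_pos: [553.7, 98.6, 116.2]
ee_rot: [3.123, 0.338, -0.001]
wrist_force: [0.7, -0.2, -1.2]
gripper_width: 0.217
grasp_force: 59.0
```

Call:
apply_moves(steps=[[[0.0006, 0, 0], 0], [[0.0006, 0, 0], 0], [[0.0006, 0, 0], 0], [[0.0, 0, 0], 0]])

```text
time: 6.25
tcp_pos: [555.9, 99.1, 116.3]
ee_rot: [3.123, 0.338, 0.0]
wrist_force: [-0.4, -0.5, -1.5]
gripper_width: 0.216
grasp_force: 59.0
```

Call:
apply_moves(steps=[[[0.0006, 0, 0], 0], [[0.0006, 0, 0], 0], [[0.0, 0, 0], 0]])

```text
time: 6.5
tcp_pos: [556.8, 99.3, 116.2]
ee_rot: [3.123, 0.338, -0.001]
wrist_force: [-0.4, -0.3, -1.4]
gripper_width: 0.221
grasp_force: 59.0
```

Call:
apply_moves(steps=[[[0.0006, 0, 0], 0], [[0.0006, 0, 0], 0], [[0.0, 0, 0], 0]])

```text
time: 6.75
tcp_pos: [557.1, 99.5, 116.0]
ee_rot: [3.123, 0.338, -0.003]
wrist_force: [-3.1, 0.4, 0.5]
gripper_width: 0.215
grasp_force: 59.0
```

Call:
apply_moves(steps=[[[0.0003, 0, 0], 0], [[0, 0, 0], 0], [[0, 0, 0], 0], [[0, 0, 0], 0], [[0, 0, 0], 0], [[0, 0, 0], 0]])

```text
time: 7.25
tcp_pos: [557.3, 99.5, 116.0]
ee_rot: [3.123, 0.338, -0.003]
wrist_force: [-5.2, -1.2, 1.2]
gripper_width: 0.22
grasp_force: 59.0
```

Call:
apply_moves(steps=[[[0, 0, 0], 0], [[0, 0, 0], 0], [[0, 0, 0], 0]])

```text
time: 7.5
tcp_pos: [557.3, 99.5, 116.0]
ee_rot: [3.123, 0.338, -0.003]
wrist_force: [-5.0, -0.7, 0.9]
gripper_width: 0.217
grasp_force: 59.0
```

Call:
apply_moves(steps=[[[-0.003, 0, 0], 0], [[-0.006, 0, 0], 0], [[-0.006, 0.008, 0], 0], [[0, 0.015, 0], 0], [[0, 0.015, 0], 0], [[0, 0.009, 0], 0], [[0, 0.003, 0], 0], [[0.004, 0, 0], 0], [[0.002, 0, 0], 0], [[0, 0, 0], 0], [[0.0006, 0, 0], 0], [[0.0006, 0, 0], 0]])

```text
time: 8.5
tcp_pos: [561.4, 49.7, 116.2]
ee_rot: [-3.123, -0.34, 0.0]
wrist_force: [-0.6, 0.6, -1.2]
gripper_width: 0.214
grasp_force: 59.0
```

Call:
apply_moves(steps=[[[0.0006, 0, 0], 0], [[0.0006, 0, 0], 0], [[0.0, 0, 0], 0]])

```text
time: 8.75
tcp_pos: [562.7, 49.6, 116.3]
ee_rot: [3.123, 0.339, 0.0]
wrist_force: [-0.5, -1.0, -1.2]
gripper_width: 0.217
grasp_force: 59.0
```

Call:
apply_moves(steps=[[[0.0006, 0, 0], 0], [[0.0006, 0, 0], 0], [[0.0, 0, 0], 0]])

```text
time: 9.0
tcp_pos: [563.4, 49.6, 116.2]
ee_rot: [3.123, 0.338, -0.001]
wrist_force: [-1.1, -0.1, 0.6]
gripper_width: 0.22
grasp_force: 59.0
```

Call:
apply_moves(steps=[[[0.0004, 0, 0], 0], [[0.0004, 0, 0], 0], [[0.0, 0, 0], 0]])

```text
time: 9.25
tcp_pos: [563.7, 49.7, 116.0]
ee_rot: [3.123, 0.338, -0.003]
wrist_force: [-3.3, -0.8, 0.4]
gripper_width: 0.22
grasp_force: 59.0
```

Call:
apply_moves(steps=[[[0.0003, 0, 0], 0], [[0, 0, 0], 0], [[0, 0, 0], 0], [[0, 0, 0], 0], [[0, 0, 0], 0], [[0, 0, 0], 0], [[0, 0, 0], 0], [[0, 0, 0], 0], [[0, 0, 0], 0]])

```text
time: 10.0
tcp_pos: [563.8, 49.8, 116.0]
ee_rot: [3.123, 0.338, -0.003]
wrist_force: [-5.4, 0.4, 2.0]
gripper_width: 0.219
grasp_force: 59.0
```

```bash
python3 -c "
from h import *
o=observe();print(o['tcp_pos'],o['wrist_force'],rel(603.8,8.4))"
```

```text
[563.82485952  49.76811667 115.99449556] [-5.37621257  0.35802231  1.97757934] (array([563.82,  49.77, 115.99]), array([30.19, 48.97, -0.06]), array([-5.4,  0.4,  2. ]))
```

Call:
apply_moves(steps=[[[-0.003, 0, 0], 0], [[-0.006, 0, 0], 0], [[-0.003, 0.007, 0], 0], [[0, 0.015, 0], 0], [[0, 0.015, 0], 0], [[0.003, 0.009, 0], 0], [[0.008, 0.003, 0], 0], [[0.013, 0, 0], 0], [[0.013, 0, 0], 0], [[0.006, 0, 0], 0], [[0.002, 0, 0], 0], [[0, 0, 0], 0]])

```text
time: 11.0
tcp_pos: [608.1, 9.4, 116.1]
ee_rot: [-3.123, -0.339, -0.0]
wrist_force: [0.1, 0.1, -1.2]
gripper_width: 0.214
grasp_force: 59.0
```

```bash
python3 -c "
from h import *
print(rel(607.7,9.3))
b=np.array([597.1,77.6]);t=.130;n=np.array([np.cos(t),np.sin(t)]);e=np.array([-n[1],n[0]])
print(rel(*(b-51*e)))"
```

```text
(array([608.12,   9.43, 116.1 ]), array([-0.44,  0.03, -0.  ]), array([ 0.1,  0.1, -1.2]))
(array([608.12,   9.43, 116.1 ]), array([ -0.53, -18.14,   0.  ]), array([ 0.1,  0.1, -1.2]))
```

Contact is expected at about 18 mm. I'll approach 13 mm and then creep.

Call:
apply_moves(steps=[[[0, -0.004, 0], 0], [[0, -0.006, 0], 0], [[0, -0.003, 0], 0], [[0, 0, 0], 0], [[0, -0.0006, 0], 0], [[0, -0.0006, 0], 0], [[0, -0.0006, 0], 0], [[0, 0, 0], 0]])

```text
time: 11.67
tcp_pos: [604.4, 23.6, 116.3]
ee_rot: [3.123, 0.338, 0.0]
wrist_force: [0.4, -0.2, -0.6]
gripper_width: 0.222
grasp_force: 59.0
```

Call:
apply_moves(steps=[[[0, -0.0006, 0], 0], [[0, -0.0006, 0], 0], [[0, 0, 0], 0]])

```text
time: 11.92
tcp_pos: [604.2, 24.7, 116.3]
ee_rot: [3.123, 0.338, -0.0]
wrist_force: [0.7, -0.3, -1.3]
gripper_width: 0.22
grasp_force: 59.0
```

Call:
apply_moves(steps=[[[0, -0.0006, 0], 0], [[0, -0.0004, 0], 0], [[0, 0, 0], 0]])

```text
time: 12.17
tcp_pos: [603.9, 25.8, 116.3]
ee_rot: [3.123, 0.338, -0.0]
wrist_force: [-1.2, -0.7, -0.8]
gripper_width: 0.218
grasp_force: 59.0
```

Call:
apply_moves(steps=[[[0, -0.0006, 0], 0], [[0, -0.0004, 0], 0], [[0, 0, 0], 0]])

```text
time: 12.42
tcp_pos: [603.8, 26.7, 116.3]
ee_rot: [3.123, 0.338, 0.0]
wrist_force: [0.7, 0.1, -1.4]
gripper_width: 0.216
grasp_force: 59.0
```

Call:
apply_moves(steps=[[[0, -0.0005, 0], 0], [[0, -0.0003, 0], 0], [[0, 0, 0], 0]])

```text
time: 12.67
tcp_pos: [603.6, 27.5, 116.3]
ee_rot: [3.123, 0.338, 0.0]
wrist_force: [-0.5, 0.9, -1.6]
gripper_width: 0.217
grasp_force: 59.0
```

Call:
apply_moves(steps=[[[0, -0.0005, 0], 0], [[0, -0.0003, 0], 0], [[0, 0, 0], 0]])

```text
time: 12.92
tcp_pos: [603.5, 28.0, 116.3]
ee_rot: [3.123, 0.338, 0.0]
wrist_force: [0.2, -1.0, -1.6]
gripper_width: 0.218
grasp_force: 59.0
```

Call:
apply_moves(steps=[[[0, -0.0003, 0], 0], [[0, -0.0003, 0], 0], [[0, 0, 0], 0]])

```text
time: 13.17
tcp_pos: [603.4, 28.2, 116.3]
ee_rot: [3.122, 0.338, 0.0]
wrist_force: [1.3, -2.4, -1.4]
gripper_width: 0.219
grasp_force: 59.0
```

Call:
apply_moves(steps=[[[0, -0.0004, 0], 0], [[0, 0, 0], 0], [[0, 0, 0], 0], [[0, 0, 0], 0], [[0, 0, 0], 0], [[0, 0, 0], 0], [[0, 0, 0], 0], [[0, 0, 0], 0], [[0, 0, 0], 0]])

```text
time: 13.92
tcp_pos: [603.4, 28.3, 116.4]
ee_rot: [3.122, 0.337, 0.0]
wrist_force: [0.7, -5.1, -1.9]
gripper_width: 0.22
grasp_force: 59.0
```

```bash
python3 -c "
from h import *
o=observe();print(o['tcp_pos'],o['wrist_force'])
# touches backed off to contact onset
L=np.array([557.0,99.4]);R=np.array([563.4,49.7]);E=np.array([603.4,28.1])
e=(L-R)/np.linalg.norm(L-R);n=np.array([e[1],-e[0]]);print('ang',np.arctan2(n[1],n[0]))
d=44*n@n; A=np.stack([n,e]); B=np.linalg.solve(A,[L@n+44,E@e+36]);print(B)
print(rel(*B))"
```

```text
[603.44099803  28.32084133 116.35974843] [ 0.72315259 -5.12648643 -1.89463026]
ang 0.12806784877287586
[605.83040634  64.71022565]
(array([603.44,  28.32, 116.36]), array([ 10.1 , -35.04,  -0.07]), array([ 0.7, -5.1, -1.9]))
```

Call:
apply_moves(steps=[[[0, 0.003, 0], 0], [[0, 0.007, 0], 0], [[0, 0, -0.01], 0], [[0, 0, -0.012], 0], [[0, 0, -0.005], 0], [[0.003, -0.01, 0], 0], [[0.004, -0.015, 0], 0], [[0.003, -0.014, 0], 0], [[0, -0.005, 0], 0], [[0, 0, 0], 0], [[0, 0, 0], 0], [[0, 0, 0], 0]])

```text
time: 14.92
tcp_pos: [605.5, 64.4, 143.0]
ee_rot: [3.123, 0.338, -0.001]
wrist_force: [0.5, -0.2, -0.9]
gripper_width: 0.216
grasp_force: 59.1
```

```bash
python3 -c "
from h import *
print(rel(605.83,64.71,142))
c=cap('side','s3');cv2.imwrite('pics/crop4.png',cv2.resize(c['frame'][180:300,310:430,::-1],(560,560),interpolation=cv2.INTER_CUBIC))"
```

```text
(array([605.52,  64.41, 143.04]), array([ 0.36, -0.23,  1.04]), array([ 0.5, -0.2, -0.9]))
```

View pics/crop4.png

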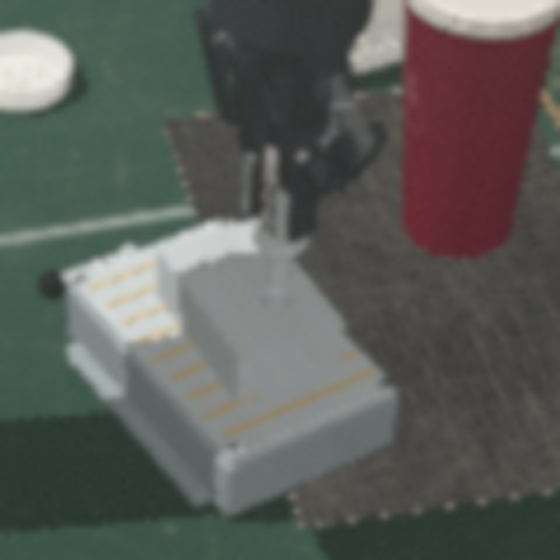

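The pin hangs over the bore area of the block. I'll correct slightly and lower it.

Call:
apply_moves(steps=[[[0.0003, -0.0002, 0.004], 0], [[0, 0, 0.004], 0], [[0, 0, 0.002], 0], [[0, 0, 0], 0], [[0, 0, 0.001], 0], [[0, 0, 0.001], 0], [[0, 0, 0.001], 0], [[0, 0, 0], 0]])

```text
time: 15.63
tcp_pos: [605.9, 64.8, 130.1]
ee_rot: [3.123, 0.338, -0.0]
wrist_force: [1.2, 0.5, -0.8]
gripper_width: 0.216
grasp_force: 59.1
```

Call:
apply_moves(steps=[[[0, 0, 0.0008], 0], [[0, 0, 0.0008], 0], [[0, 0, 0], 0]])

```text
time: 15.88
tcp_pos: [605.9, 64.8, 128.5]
ee_rot: [3.123, 0.338, -0.0]
wrist_force: [0.6, -0.1, -2.5]
gripper_width: 0.216
grasp_force: 59.1
```

Call:
apply_moves(steps=[[[0, 0, 0.001], 0], [[0, 0, 0.001], 0], [[0, 0, 0.001], 0], [[0, 0, 0], 0]])

```text
time: 16.22
tcp_pos: [605.8, 64.9, 125.4]
ee_rot: [3.123, 0.338, -0.001]
wrist_force: [0.0, -0.2, -1.1]
gripper_width: 0.219
grasp_force: 59.1
```

Call:
apply_moves(steps=[[[0, 0, 0.0015], 0], [[0, 0, 0.0015], 0], [[0, 0, 0.0015], 0], [[0, 0, 0.0015], 0], [[0, 0, 0], 0]])

```text
time: 16.63
tcp_pos: [605.7, 64.8, 119.2]
ee_rot: [-3.123, -0.338, 0.001]
wrist_force: [-0.8, -0.1, -1.6]
gripper_width: 0.215
grasp_force: 59.1
```

It is going in freely, with 15 mm left.

Call:
apply_moves(steps=[[[0, 0, 0.002], 0], [[0, 0, 0.002], 0], [[0, 0, 0.002], 0], [[0, 0, 0.002], 0], [[0, 0, 0], 0]])

```text
time: 17.05
tcp_pos: [605.6, 64.8, 111.1]
ee_rot: [3.123, 0.338, -0.001]
wrist_force: [0.2, 0.3, -0.8]
gripper_width: 0.22
grasp_force: 59.1
```

Call:
apply_moves(steps=[[[0, 0, 0.0015], 0], [[0, 0, 0.0015], 0], [[0, 0, 0.001], 0], [[0, 0, 0], 0]])

```text
time: 17.38
tcp_pos: [605.8, 64.8, 107.4]
ee_rot: [3.123, 0.338, -0.001]
wrist_force: [0.7, -0.4, -1.0]
gripper_width: 0.218
grasp_force: 59.1
```

Call:
apply_moves(steps=[[[0, 0, 0.0006], 0], [[0, 0, 0.0006], 0], [[0, 0, 0], 0]])

```text
time: 17.63
tcp_pos: [605.9, 64.8, 106.4]
ee_rot: [3.123, 0.338, -0.0]
wrist_force: [-0.2, -0.2, -1.8]
gripper_width: 0.216
grasp_force: 59.1
```

Call:
apply_moves(steps=[[[0, 0, 0.0006], 0], [[0, 0, 0.0006], 0], [[0, 0, 0], 0]])

```text
time: 17.88
tcp_pos: [605.9, 64.8, 105.1]
ee_rot: [3.123, 0.338, -0.0]
wrist_force: [-0.5, -0.8, -1.7]
gripper_width: 0.218
grasp_force: 59.1
```

Call:
apply_moves(steps=[[[0, 0, 0.0005], 0], [[0, 0, 0.0005], 0], [[0, 0, 0], 0]])

```text
time: 18.13
tcp_pos: [605.9, 64.8, 104.2]
ee_rot: [3.123, 0.338, -0.0]
wrist_force: [0.6, 0.4, -1.3]
gripper_width: 0.213
grasp_force: 59.1
```

Call:
apply_moves(steps=[[[0, 0, 0.0004], 0], [[0, 0, 0.0], 0], [[0, 0, 0], 0]])

```text
time: 18.38
tcp_pos: [606.0, 64.8, 104.0]
ee_rot: [3.123, 0.338, 0.0]
wrist_force: [-0.6, 0.6, -0.3]
gripper_width: 0.221
grasp_force: 59.3
```

Call:
apply_moves(steps=[[[0, 0, 0.0003], 0], [[0, 0, 0], 0], [[0, 0, 0], 0]])

```text
time: 18.63
tcp_pos: [606.0, 64.8, 103.9]
ee_rot: [3.123, 0.338, 0.001]
wrist_force: [-1.9, -0.8, 3.6]
gripper_width: 0.215
grasp_force: 59.5
```

Call:
apply_moves(steps=[[[0, 0, 0], 0], [[0, 0, 0], 0], [[0, 0, 0], 0], [[0, 0, 0], 0], [[0, 0, 0], 0], [[0, 0, 0], 0]], jaw=0.046)

```text
time: 19.13
tcp_pos: [606.0, 64.8, 103.5]
ee_rot: [3.123, 0.338, -0.0]
wrist_force: [-0.1, 0.6, 0.3]
gripper_width: 0.536
grasp_force: 0.0
```

Call:
apply_moves(steps=[[[0, 0, -0.004], 0], [[0, 0, -0.01], 0], [[0, 0, -0.02], 0], [[0, 0, -0.03], 0], [[0, 0, -0.03], 0], [[0, 0, -0.02], 0], [[-0.02, 0.02, -0.01], 0], [[-0.03, 0.03, 0], 0], [[-0.03, 0.03, 0], 0], [[-0.03, 0.03, 0], 0], [[-0.02, 0.02, 0], 0], [[0, 0, 0], 0]])

```text
time: 20.13
tcp_pos: [505.5, -91.8, 228.9]
ee_rot: [3.122, 0.329, -0.001]
wrist_force: [0.2, -0.6, -0.1]
gripper_width: 0.538
grasp_force: 0.0
```

```bash
python3 -c "
from h import *
c=cap('side','s4');t=cap('top','t4')
for x,b in((c,np.s_[180:300,310:430]),(t,np.s_[180:260,270:370])):
    P=pts(x)[b].reshape(-1,3); q=P[(P[:,2]>100)&(P[:,2]<150)]; print(len(q), q.max(0),q.mean(0))
cv2.imwrite('pics/crop5.png',np.hstack([cv2.resize(c['frame'][200:280,310:410,::-1],(400,320),interpolation=3),cv2.resize(t['frame'][180:260,270:370,::-1],(400,320),interpolation=3)]))"
```

```text
487 [792.25661729 184.57970779 149.91738698] [741.65588944 140.17252338 125.70415852]
76 [616.12405394  73.92978393 138.7942692 ] [604.64023768  64.74956041 127.60459118]
```

View pics/crop5.png

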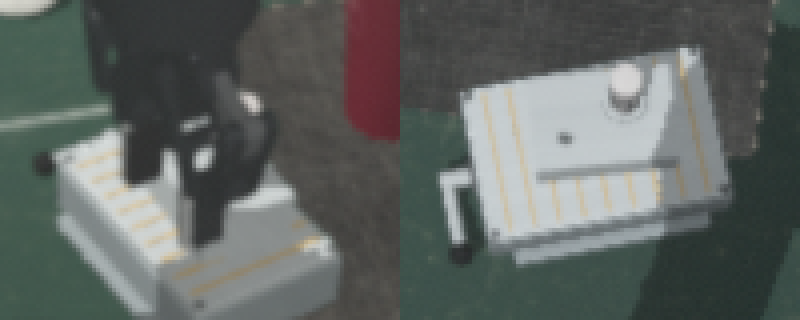

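The top view shows the pin upright in the bore with its collar on the block, and the gripper is clear. TCP height at release matches the seated height.

Call:
apply_moves(steps=[[[0, 0, 0], 0], [[0, 0, 0], 0], [[0, 0, 0], 0]])

```text
time: 20.48
tcp_pos: [508.7, -87.1, 227.7]
ee_rot: [3.123, 0.341, 0.001]
wrist_force: [-0.7, 0.2, -0.4]
gripper_width: 0.539
grasp_force: 0.0
```

```bash
python3 -c "
from h import *
print(finish_job())"
```

```text
the job is handed in; nothing more can be done
None
```

The job is handed in: the three touches were made in order at about 5 N each, and the check pin sits in the large bore (about x 606, y 65 mm) with its collar on the block and the gripper clear, after about 20.5 s.

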